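# Slide the sample carriage to its marked stop

### The job

Bring the sample to its reading position: with the fingertips, press down the black pad in the middle of the carriage to free its brake, and only then, keeping it pressed, push the carriage along until it is right up against the marked stop, the one with the post and disc. Then let the pad come up so that the brake holds the carriage there. Do not grasp or lift anything, do not force the carriage with its brake on, do not touch the jar, which must ride along upright in its seat, and leave the things around alone.

Things in the scene. Friction and masses are not known exactly. Their poses are not given: they have to be found in the camera images.
- slide_rail: sample slide fixed on the worktop: a 70 x 380 mm aluminium bed with two steel guide rods, 40 mm high. Origin at the centre of its underside (on the worktop); its y axis runs along the rods (direction of travel), its x axis across them to the side of the jar, z up. It is turned by up to 0.35 rad from the world axes
- carriage_mid (a point): centre of the top face of the grey carriage on the rods, 38 mm above the worktop. The carriage body is 68 mm across the rods and 96 mm along them, with a rubber bumper 4 mm long at each end (52 mm from the centre to a bumper's face). Two ears, 8 mm thick and 44 mm wide across the rods, stand on it across the rods, inner faces 37 mm from the centre, tops 55 mm above the worktop. On its +x side a platform carries the jar; axes as the rail's
- pad_top (a point): centre of the top of the black press pad in the middle of the carriage, between its ears; 30 mm across the rods, 64 mm along them, top 46 mm above the worktop at rest. A spring holds it up and with it a friction brake that locks the carriage (it holds about 30 to 45 N). The pad starts to give at about 9 N and is fully down, 6 mm lower, at 11 N; from 2 mm down the brake is free and the carriage then slides with 1 to 2 N. Let go, it rises and the brake grips again
- pad (a joint): how far the press pad is pushed down, m: 0 at rest, 0.006 fully down
- carriage (a joint): travel of the carriage along the rail's y axis from where it stood at the start, m
- marked_stop_mid (a point): centre of the top of the marked stop, 40 mm above the worktop: a dark steel block, 76 mm across the rods and 20 mm along them, clamped over the rods; on it stands a steel post with a round 24 mm disc, top 86 mm above the worktop. The carriage's bumper meets it when the centre of the carriage is 62 mm from the centre of the stop, measured along the rods. It may be at either end
- plain_stop_mid (a point): centre of the top of the other stop, 40 mm above the worktop: the same block without post or disc
- seat (a point): centre of the round seat on the carriage's platform, 20 mm above the worktop, 85 mm from the carriage's centre towards the rail's +x; a ring 6 mm high, 59 mm inside
- jar_mid (a point): centre of the loose white sample jar with a lid, 53 mm wide, 62 mm tall, that stands in the seat (its top 82 mm above the worktop) and rides with the carriage
- beaker: empty glass beaker, 75 mm wide, 93 mm tall; a bystander, origin at the centre of its underside
- cup: stainless steel cup, 64 mm wide, 75 mm tall; a bystander, origin at the centre of its underside
- dropper: small dark dropper bottle, 33 mm wide, 102 mm tall; a bystander, origin at the centre of its underside
- calc: pocket calculator lying flat, 125 x 70 x 13 mm; a bystander, origin at the centre of its underside
- tape: roll of parcel tape lying flat, 94 mm wide, 48 mm tall; a bystander, origin at the centre of its underside
Not all that is in view belongs to the job. There is more than one size of the part that bears jar_mid; the job needs the largest.

How it is judged (in metres and radians):
On the way, in this order (a step that is already met when the one before it is completed fails the run):
1. the pad is pressed down (by more than 3 mm) while the carriage is still where it stood (within 6 mm) (value of joint pad above 0.003 m and distance of carriage_mid from where it was at the start of the episode below 0.006 m), for 0.1 s.
2. the carriage is against the marked stop (horizontal distance between carriage_mid and marked_stop_mid below 0.065 m), for 0.2 s.
At the end, for the whole second after the job is handed in: the carriage's centre is within 65 mm of the marked stop's centre (bumper within 3 mm of the stop), the pad is up again (less than 1 mm down), and the jar stands at rest and upright (within 0.1 rad) in its seat (horizontal distance between carriage_mid and marked_stop_mid below 0.065 m and value of joint pad below 0.001 m and linear speed of jar below 0.02 m/s and angle between jar_mid's own z axis and vertical below 0.1 rad and distance between jar_mid and seat below 0.037 m); the robot touches nothing.
It fails at once if a bystander was moved by more than 15 mm (distance of any of beaker, cup, dropper, calc, tape from where it was at the start of the episode above 0.015 m).
It fails at once if the jar was touched by the robot (contact force between any of the fingers, the arm and jar above 0.5 N).
It fails at once if the jar was lifted, tipped or left its seat (angle between jar_mid's own z axis and vertical above 0.3 rad or distance between jar_mid and seat above 0.042 m).
It fails at once if the carriage was forced along with its brake on (it slid while the fingers pressed on it with over 20 N and the pad was less than 0.5 mm down) (value of joint pad below 0.0005 m and contact force between the fingers and carriage above 20 N and (velocity of joint carriage above 0.005 m/s or velocity of joint carriage below -0.005 m/s)).
It also fails if it takes over 40 s, if anything falls off the work surface, if the arm or the gripper's body presses on something with over 40 N, if the wrist force passes 120 N, or if a joint passes its speed limit or range.

### The arm

A 6-joint arm with a two-finger parallel gripper is mounted at the origin on a cart in front of the work surface, level with it; the furniture and walls round the work are solid. World frame = base frame: x ahead of the robot, y to its left, z up, the work surface at z = 0. Lengths are in m, angles in degrees, forces in N, time in s.
With the tool pointing down it reaches from about 0.25 to 0.775 m from the base axis. Payload 4 kg.
Tool frame: the origin (TCP) lies between the finger pads; the fingertips stand 14 mm ahead of it and the grasp point (between the pads) lies 5 mm behind it; z points along the fingers, y is the line along which they close (so a half turn about z gives the same grasp; the last joint's range is limited). The gripper opens to 85 mm and grips with 20 to 120 N. Pads are 22 mm wide; open, the fingers measure 114 mm over their backs; the gripper's body (76 mm by 85 mm) begins 54 mm behind the grasp point. The pads swing forward as they close: fully open they stand 13 mm farther back than shut.
Start: joints at [62.962, 4.996, 78.535, -0, 96.463, -5.907], TCP at [0.198, 0.513, 0.245] pointing down, gripper open.
Joint ranges: [-177.83, 177.83], [-43.37, 116.18], [15.69, 146.23], [-61.86, 241.86], [9.47, 152.12], [-147.06, 147.06]. Speed limits (degrees/s): [159.86, 159.86, 180, 180, 180, 180].

### API

Orientations are given as a 3x3 rotation matrix whose columns are the frame's x, y, z axes.
In Python, from station import robot, vision gives the robot as it stands. The module is installed in compiled form; this text tells all that it offers.
- The arm moves only by the shell command python3 -m pendant 'ROWS' [FORCE]. ROWS is JSON, a list that holds one entry, the list of rows, each a list of 7 numbers: the shift along the tool's x, y, z each as a share of 500 mm, from -1 to 1, then the turn, a rotation vector about the tool's x, y, z each as a share of 45 degrees, from -1 to 1, then the gripper's target within -1 to 1 (fully open at 1, half-way at 0, shut at -1). A call has 1 to 5 rows; each row is the pose to reach, as a shift and turn from the pose commanded when the call began, along the tool's axes at that moment; what a row does not reach only later rows make up. A row lasts 1/8 s, in which the tool goes at most 62.5 mm and 10.7 degrees, less where a joint would pass 70% of its speed; a pose out of reach is approached as far as the arm can. A call with a number of a shift or a turn outside -1 to 1 is refused whole. A call with a gripper value outside its range is refused whole. The fingers move at their own pace and stop on an object; FORCE is the grip in N (left out, the last holds). Time passes only in rows, so rows that repeat a pose let the fingers close. It gives the time, the measured TCP pose, the force, the opening and the grip force at its end, in the units of the state.
- robot.state(): the state, without advancing time (a new reading comes with each control period).
- vision.camera(name): name is "scene" or "top" or "wrist"; returns a dict with "color" (480x640x3 uint8, blue, green, red), "range_z" (480x640 float32, m along the optical axis (not along the pixel's ray), 0 where there is no reading), "K" (3x3 intrinsics, pixels), "k1" (the pictures are not rectified: a ray, as slopes to the right and down, at radius r is drawn at 1 + k1 r^2 times it, then the intrinsics apply), "cam_to_world" (4x4, takes a point from camera to world coordinates). Camera axes: x right, y down, z forward; pixel columns grow to the right and rows downward; lengths in m; the calibration is good to about 2 mm. A picture is of the moment at which its call begins.
- robot.hand_in(): hands the job in; it is judged then, once.
The state is a dict: "time_s": time; "joint_pos": joint angles; "qd": joint speeds; "effort": joint torques, N m; "position": TCP position; "tcp_rot": TCP orientation; "ft_force": force on the tool from outside, world axes, zero at the start; "ft_torque": the same for the moment, N m; "opening": opening from 0.0 (shut) to 1.0 (fully open); "finger_force": force on a finger pad.
Only numpy, scipy, OpenCV 4.12 (cv2) and the standard library are available. Lean on these libraries where they do the work, as an engineer would, in place of code of your own. Each camera call takes 0.05 s, during which the arm holds its last target. There are 200 camera calls.

## Working session

There is one attempt and no reset: what is moved stays moved. The work goes in short steps, Python scripts to look and compute and a shell command to move; the robot and the scene stay as the last step left them, time stands still between calls to the robot, and variables do not carry over. Pictures are saved under pics/ and viewed, at most 10 in all, crops included, and the job is handed in when it is done.

```bash
mkdir -p pics; cat > h.py <<'E'
import numpy as np, cv2
from station import robot, vision
def shot(n):
    c=vision.camera(n); np.savez('pics/%s.npz'%n,**{k:np.asarray(v) for k,v in c.items()}); return c
def load(n): return dict(np.load('pics/%s.npz'%n))
def rays(c,uv):
    k=float(c['k1']); D=np.array([k,0,0,0,0])
    p=cv2.undistortPoints(np.array(uv,float).reshape(-1,1,2),c['K'],D).reshape(-1,2)
    d=np.c_[p,np.ones(len(p))]@c['cam_to_world'][:3,:3].T
    return c['cam_to_world'][:3,3],d
def onplane(c,uv,z):
    o,d=rays(c,uv); return o+d*((z-o[2])/d[:,2])[:,None]
def cloud(c):
    v,u=np.mgrid[:480,:640]; o,d=rays(c,np.c_[u.ravel(),v.ravel()])
    return (o+d*c['range_z'].reshape(-1,1)).reshape(480,640,3)
E
python3 - <<'E'
from h import *
for n in ('scene','top'):
    c=shot(n); cv2.imwrite(f'pics/{n}1.png',c['color']); print(n,c['K'][0,0],c['k1'],c['cam_to_world'].round(3).tolist())
s=robot.state(); print(s)
E
```

```text
scene 452.8238898216998 -0.03647338432582294 [[0.832, -0.237, 0.501, 0.103], [-0.554, -0.371, 0.745, -0.613], [0.009, -0.898, -0.44, 0.445], [0.0, 0.0, 0.0, 1.0]]
top 479.44962729124353 -0.10878934025624988 [[0.025, -0.991, 0.134, 0.452], [-1.0, -0.026, -0.007, 0.012], [0.011, -0.134, -0.991, 0.899], [0.0, 0.0, 0.0, 1.0]]
{'time_s': 0.1, 'joint_pos': array([ 6.29622591e+01,  5.03785867e+00,  7.86167456e+01, -8.89253129e-04,
        9.64651668e+01, -5.90670665e+00]), 'qd': array([-0.01522918, -0.14514806, -0.12541043, -0.08163587, -0.06800715,
       -0.01799444]), 'effort': array([ 1.46884373e-03, -3.53015184e+01, -3.14219177e+01, -1.18733356e-04,
        7.87362456e-03, -6.65197774e-06]), 'position': array([0.19808328, 0.51262882, 0.24422186]), 'tcp_rot': array([[-9.32757688e-01,  3.60502730e-01, -9.36511305e-04],
       [ 3.60503891e-01,  9.32755837e-01, -1.86894312e-03],
       [ 1.99777289e-04, -2.08088703e-03, -9.99997815e-01]]), 'ft_force': array([ 0.00656092, -0.31753863, -0.23019287]), 'ft_torque': array([-0.03133965,  0.01074157, -0.02054093]), 'finger_force': 0.0, 'opening': 0.995823940668998}
```

View pics/top1.png

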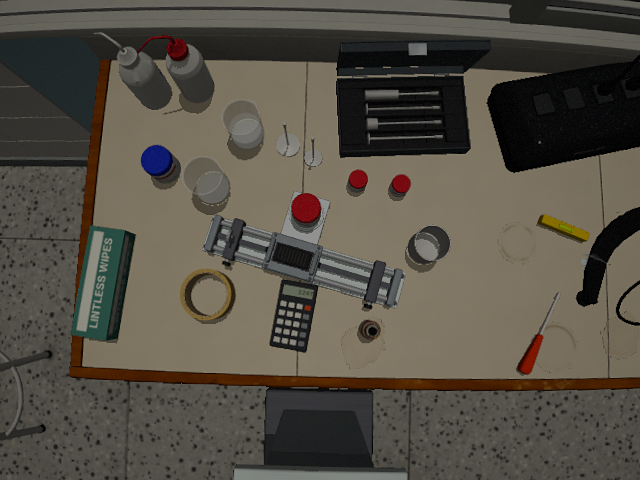

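View pics/scene1.png

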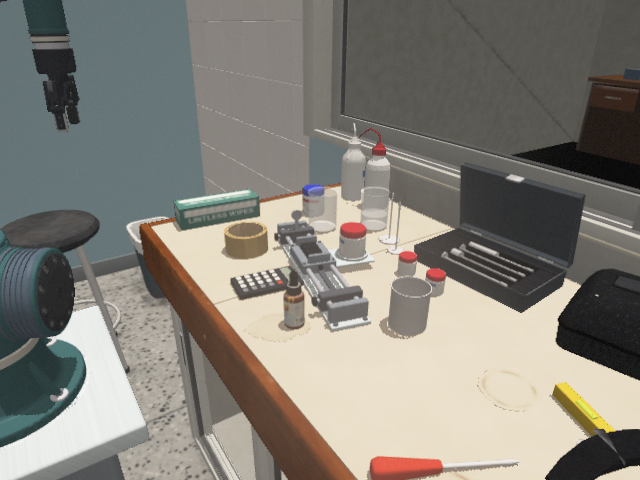

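The left-end stop (top view at about 233,240; disc in scene view at about 297,215) looks like the marked one. The jar with red lid is at (306,208) and the carriage at (293,257). I'll zoom in on the rail.

```bash
python3 - <<'E'
from h import *
c=load('top'); im=c['color'][190:315,195:415]
cv2.imwrite('pics/crop1.png',cv2.resize(im,None,fx=3.6,fy=3.6,interpolation=cv2.INTER_CUBIC))
P=cloud(c)
for (u,v) in [(293,257),(233,240),(375,282),(306,208),(320,264),(265,250),(238,215)]: print((u,v),P[v,u].round(3))
E
```

```text
(293, 257) [0.536 0.057 0.046]
(233, 240) [0.565 0.168 0.039]
(375, 282) [ 0.496 -0.091  0.038]
(306, 208) [0.619 0.036 0.082]
(320, 264) [0.526 0.009 0.033]
(265, 250) [0.549 0.11  0.032]
(238, 215) [0.618 0.168 0.   ]
```

View pics/crop1.png

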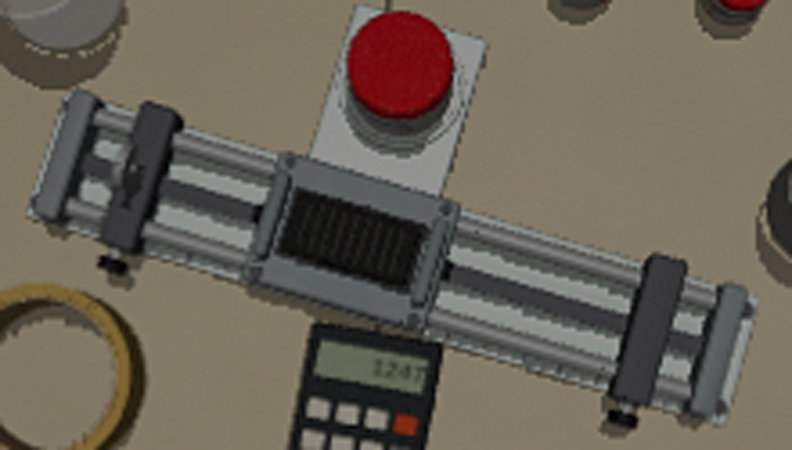

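Crop shows the post on the left stop (crop ~133,165), pad at ~(350,238), plain stop at ~(650,330). The carriage must go left (+y). Now precise values.

```bash
python3 - <<'E'
from h import *
c=load('top'); g=c['color'].max(2); P=cloud(c)
def blob(box,thr,zmin,zmax,z):
    x0,y0,x1,y1=box; m=np.zeros((480,640),np.uint8)
    m[y0:y1,x0:x1]=((g<thr)&(P[...,2]>zmin)&(P[...,2]<zmax))[y0:y1,x0:x1]
    n,l,s,ce=cv2.connectedComponentsWithStats(m); i=1+s[1:,4].argmax()
    r=cv2.minAreaRect(np.argwhere(l==i)[:,::-1].astype(np.float32))
    b=onplane(c,cv2.boxPoints(r),z); e=np.linalg.norm(np.diff(b[:3],axis=0),axis=1)
    print(s[i],b.mean(0).round(4),'edges',e.round(4)); return b.mean(0)
pad=blob((268,235,322,280),45,.040,.052,.046)
ms=blob((222,212,250,265),85,.030,.052,.040)
ps=blob((358,255,390,310),85,.030,.052,.040)
d=(ms-ps)[:2]; L=np.linalg.norm(d); y=d/L; x=np.array([y[1],-y[0]])
print('len',L,'yaw deg',np.degrees(np.arctan2(-y[0],y[1])),'pad off axis',(pad-ps)[:2]@x,'pad->ms',(ms-pad)[:2]@y,'travel',(ms-pad)[:2]@y-.062)
s=robot.state(); R=s['tcp_rot']; t=np.array([*(pad[:2]),0.12])
print('shift share',(R.T@(t-s['position'])/.5).round(4)); yt=R.T@np.array([*y,0]); print('turn z share',np.degrees(np.arctan2(-yt[0],yt[1]))/45, 'rail y',y)
E
```

```text
[273 243  40  27 624] [0.5376 0.0586 0.046 ] edges [0.0349 0.0666]
[222 218  23  47 435] [0.5611 0.1681 0.04  ] edges [0.0874 0.0258]
[363 260  23  49 522] [ 0.4915 -0.0888  0.04  ] edges [0.0879 0.0245]
len 0.2661565750427219 yaw deg -15.169019190230852 pad off axis 0.005889470978405332 pad->ms 0.11181956399685786 travel 0.04981956399685786
shift share [-0.9607 -0.6016  0.2495]
turn z share -0.13249196900576202 rail y [0.26166734 0.96515812]
```

```bash
cat > go.py <<'E'
from h import *
import sys
s=robot.state(); R=s['tcp_rot']; y=np.array([.2617,.9652,0]); t=np.array([float(a) for a in sys.argv[1:4]])
yt=R.T@y
print('share',(R.T@(t-s['position'])/.5).round(4),'turn',(np.degrees(np.arctan2(-yt[0],yt[1]))/45).round(3),s['position'].round(4),s['ft_force'].round(2),s['opening'].round(3),s['time_s'],R[:,2].round(4))
E
r='[-0.96,-0.6,0.1,0,0,-0.13,-1]'; python3 -m pendant '[[[-0.96,-0.6,0.1,0,0,-0.13,-1],[-0.96,-0.6,0.1,0,0,-0.13,-1],[-0.96,-0.6,0.1,0,0,-0.13,-1],[-0.96,-0.6,0.1,0,0,-0.13,-1],[-0.96,-0.6,0.1,0,0,-0.13,-1]]]' 20; python3 go.py 0.5376 0.0586 0.12
```

```text
time_s: 0.72
position: [0.3856, 0.2622, 0.2173]
tcp_rot: [[-0.965, 0.263, -0.0], [0.263, 0.965, 0.0], [0.0, -0.0, -1.0]]
ft_force: [0.8, 0.2, 0.1]
opening: 0.007
finger_force: 0.0Traceback (most recent call last):
  File "go.py", line 5, in <module>
    print('share',(R.T@(t-s['position'])/.5).round(4),'turn',(np.degrees(np.arctan2(-yt[0],yt[1]))/45).round(3),s['position'].round(4),s['ft_force'].round(2),s['opening'].round(3),s['time_s'],R[:,2].round(4))
                                                                                                                                                              ^^^^^^^^^^^^^^^^^^
AttributeError: 'float' object has no attribute 'round'
```

```bash
sed -i "s/s\['opening'\].round(3)/s['opening']/" go.py; python3 go.py 0.5376 0.0586 0.12
```

```text
share [-0.4004 -0.3129  0.1945] turn -0.002 [0.3856 0.2622 0.2173] [0.84 0.22 0.06] 0.00712454213453044 0.725 [-2.e-04  0.e+00 -1.e+00]
```

```bash
python3 -m pendant '[[[-0.4,-0.313,0.1,0,0,0,-1],[-0.4,-0.313,0.1,0,0,0,-1],[-0.4,-0.313,0.1,0,0,0,-1],[-0.4,-0.313,0.19,0,0,0,-1],[-0.4,-0.313,0.19,0,0,0,-1]]]' >/dev/null;  python3 -m pendant '[[[0,0,0,0,0,0,-1],[0,0,0,0,0,0,-1]]]'; python3 go.py 0.5376 0.0586 0.075
python3 - <<'E'
from h import *
c=shot('wrist'); cv2.imwrite('pics/wrist1.png',c['color'])
E
```

```text
time_s: 1.6
position: [0.5367, 0.0615, 0.1237]
tcp_rot: [[-0.965, 0.262, 0.001], [0.262, 0.965, 0.001], [-0.001, 0.001, -1.0]]
ft_force: [-0.2, -0.0, 0.4]
opening: -0.002
finger_force: 0.0
share [-0.0032 -0.0052  0.0975] turn -0.001 [0.5367 0.0615 0.1237] [-0.2  -0.02  0.35] -0.0022274675447769596 1.6 [ 9.e-04  9.e-04 -1.e+00]
```

View pics/wrist1.png

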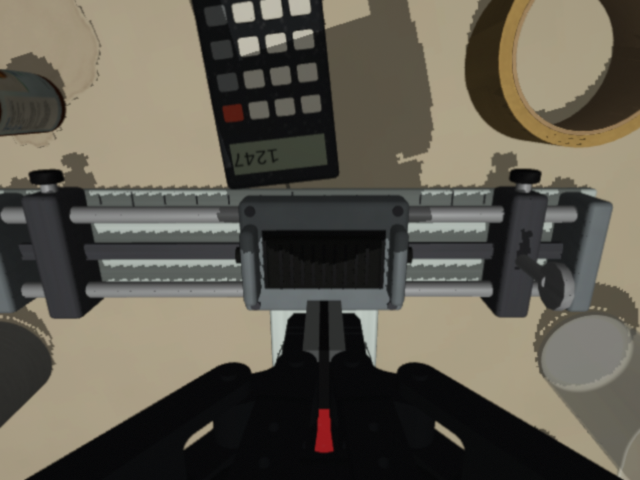

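The wrist view shows the rail level in the image. The pad is at (324,262), the shut fingers are centred on it at column ~323, and the disc is on the right stop (555,285), which is the +y end. Descending.

```bash
python3 -m pendant '[[[-0.003,-0.002,0.04,0,0,0,-1],[-0.003,-0.004,0.07,0,0,0,-1],[-0.003,-0.004,0.09,0,0,0,-1],[-0.003,-0.004,0.112,0,0,0,-1],[-0.003,-0.004,0.112,0,0,0,-1]]]'; python3 go.py 0.5376 0.0586 0.056
```

```text
time_s: 2.28
position: [0.5369, 0.0581, 0.0658]
tcp_rot: [[-0.965, 0.263, -0.002], [0.263, 0.965, 0.0], [0.002, -0.0, -1.0]]
ft_force: [1.1, 0.4, -1.1]
opening: -0.003
finger_force: 0.0
share [-0.0012  0.0013  0.0195] turn -0.002 [0.5369 0.0581 0.0658] [ 1.13  0.42 -1.12] -0.0025704965398616253 2.275 [-2.1e-03  1.0e-04 -1.0e+00]
```

```bash
for i in 1; do python3 -m pendant '[[[0,0,0.004,0,0,0,-1],[0,0,0.008,0,0,0,-1],[0,0,0.012,0,0,0,-1],[0,0,0.012,0,0,0,-1]]]'; python3 -m pendant '[[[0,0,0.002,0,0,0,-1],[0,0,0.004,0,0,0,-1],[0,0,0.004,0,0,0,-1]]]';python3 -m pendant '[[[0,0,0.002,0,0,0,-1],[0,0,0.004,0,0,0,-1],[0,0,0.004,0,0,0,-1]]]'; done | grep -E "pos|ft"
```

```text
position: [0.5376, 0.058, 0.0607]
ft_force: [-0.1, 0.0, -0.4]
position: [0.5378, 0.058, 0.0594]
ft_force: [-0.7, -0.4, 3.7]
position: [0.5379, 0.058, 0.0581]
ft_force: [-3.2, 0.4, 8.5]
```

```bash
for i in 1; do python3 -m pendant '[[[0,0,0.002,0,0,0,-1],[0,0,0.004,0,0,0,-1],[0,0,0.004,0,0,0,-1]]]'; python3 -m pendant '[[[0,0,0.002,0,0,0,-1],[0,0,0.004,0,0,0,-1],[0,0,0.004,0,0,0,-1]]]'; done | grep -E "pos|ft"
```

```text
position: [0.5379, 0.058, 0.0563]
ft_force: [-3.7, 0.2, 9.4]
position: [0.5379, 0.0581, 0.0544]
ft_force: [-4.5, 0.8, 9.5]
```

```bash
for i in 1; do python3 -m pendant '[[[0,0,0.002,0,0,0,-1],[0,0,0.004,0,0,0,-1],[0,0,0.004,0,0,0,-1]]]'; python3 -m pendant '[[[0,0,0.001,0,0,0,-1],[0,0,0.002,0,0,0,-1],[0,0,0.002,0,0,0,-1]]]'; done | grep -E "pos|ft"
```

```text
position: [0.5381, 0.0584, 0.0539]
ft_force: [-6.2, 0.5, 15.8]
position: [0.5382, 0.0586, 0.0539]
ft_force: [-8.2, 1.5, 18.9]
```

```bash
for i in 1; do python3 -m pendant '[[[0,0.003,0,0,0,0,-1],[0,0.008,0,0,0,0,-1],[0,0.014,0,0,0,0,-1],[0,0.020,0,0,0,0,-1],[0,0.020,0,0,0,0,-1]]]'; python3 -m pendant '[[[0,0.006,0,0,0,0,-1],[0,0.012,0,0,0,0,-1],[0,0.018,0,0,0,0,-1],[0,0.024,0,0,0,0,-1],[0,0.024,0,0,0,0,-1]]]'; done | grep -E "pos|ft"
python3 - <<'E'
from h import *
c=shot('wrist'); cv2.imwrite('pics/wrist2.png',c['color'])
E
```

```text
position: [0.541, 0.0688, 0.0539]
ft_force: [-7.2, 2.4, 19.1]
position: [0.5441, 0.0805, 0.0539]
ft_force: [-8.5, 2.4, 17.8]
```

View pics/wrist2.png

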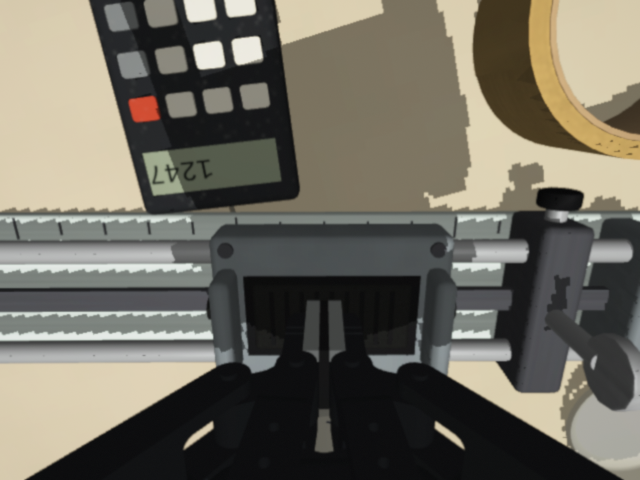

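The carriage rides along: carriage centre at column ~331, fingers at ~325, and the stop's near face at ~512 with a gap left. Continuing.

```bash
for i in 1; do python3 -m pendant '[[[0,0.006,0,0,0,0,-1],[0,0.012,0,0,0,0,-1],[0,0.018,0,0,0,0,-1],[0,0.024,0,0,0,0,-1],[0,0.024,0,0,0,0,-1]]]'; python3 -m pendant '[[[0,0.006,0,0,0,0,-1],[0,0.012,0,0,0,0,-1],[0,0.018,0,0,0,0,-1],[0,0.020,0,0,0,0,-1],[0,0.020,0,0,0,0,-1]]]';  python3 -m pendant '[[[0,0.004,0,0,0,0,-1],[0,0.008,0,0,0,0,-1],[0,0.008,0,0,0,0,-1]]]'; done | grep -E "pos|ft"
```

```text
position: [0.5473, 0.0921, 0.0539]
ft_force: [-7.3, 3.0, 18.6]
position: [0.5498, 0.1016, 0.0539]
ft_force: [-7.8, 1.8, 19.6]
position: [0.5509, 0.1055, 0.0539]
ft_force: [-7.6, 2.3, 19.7]
```

```bash
for i in 1; do python3 -m pendant '[[[0,0.003,0,0,0,0,-1],[0,0.006,0,0,0,0,-1],[0,0.006,0,0,0,0,-1]]]'; python3 -m pendant '[[[0,0.003,0,0,0,0,-1],[0,0.006,0,0,0,0,-1],[0,0.006,0,0,0,0,-1]]]';  done | grep -E "pos|ft"
python3 - <<'E'
from h import *
c=shot('wrist'); cv2.imwrite('pics/wrist3.png',c['color'])
E
```

```text
position: [0.5515, 0.1077, 0.0539]
ft_force: [-8.6, 0.1, 18.6]
position: [0.5515, 0.108, 0.0539]
ft_force: [-10.5, -7.2, 21.2]
```

View pics/wrist3.png

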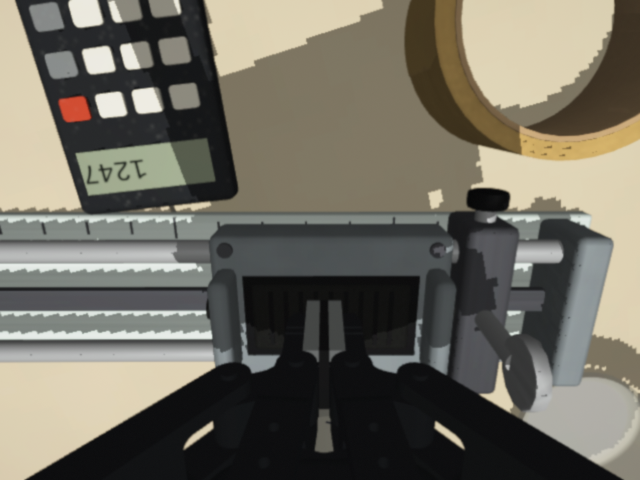

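The bumper face now meets the stop (column ~452) and the arm has stalled with a reaction along the rail. Holding there for the dwell, then lifting straight up.

```bash
python3 -m pendant '[[[0,0,0,0,0,0,-1],[0,0,-0.004,0,0,0,-1],[0,0,-0.008,0,0,0,-1],[0,0,-0.013,0,0,0,-1],[0,0,-0.018,0,0,0,-1]]]' | grep -E "pos|ft"; python3 -m pendant '[[[0,0,-0.006,0,0,0,-1],[0,0,-0.015,0,0,0,-1],[0,0,-0.04,0,0,0,-1],[0,0,-0.1,0,0,0,-1],[0,0,-0.2,0,0,0,-1]]]' | grep -E "pos|ft";python3 -m pendant '[[[0,0,-0.1,0,0,0,-1],[0,0,-0.1,0,0,0,-1],[0,0,-0.1,0,0,0,-1]]]'
python3 - <<'E'
from h import *
c=shot('wrist'); cv2.imwrite('pics/wrist4.png',c['color'])
c=shot('scene'); cv2.imwrite('pics/scene4.png',cv2.resize(c['color'][150:350,180:440],None,fx=3,fy=3))
E
```

```text
position: [0.5519, 0.1086, 0.0598]
ft_force: [-1.3, -1.9, 2.8]
position: [0.5506, 0.1102, 0.1581]
ft_force: [-0.8, 0.3, 1.1]
time_s: 10.38
position: [0.5517, 0.1102, 0.2089]
tcp_rot: [[-0.965, 0.263, 0.0], [0.263, 0.965, 0.0], [-0.0, 0.0, -1.0]]
ft_force: [0.1, 0.1, -0.8]
opening: -0.0
finger_force: 0.0
```

View pics/wrist4.png

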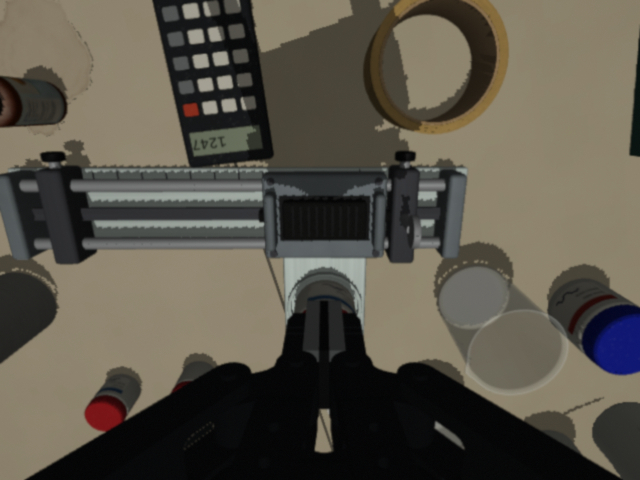

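View pics/scene4.png

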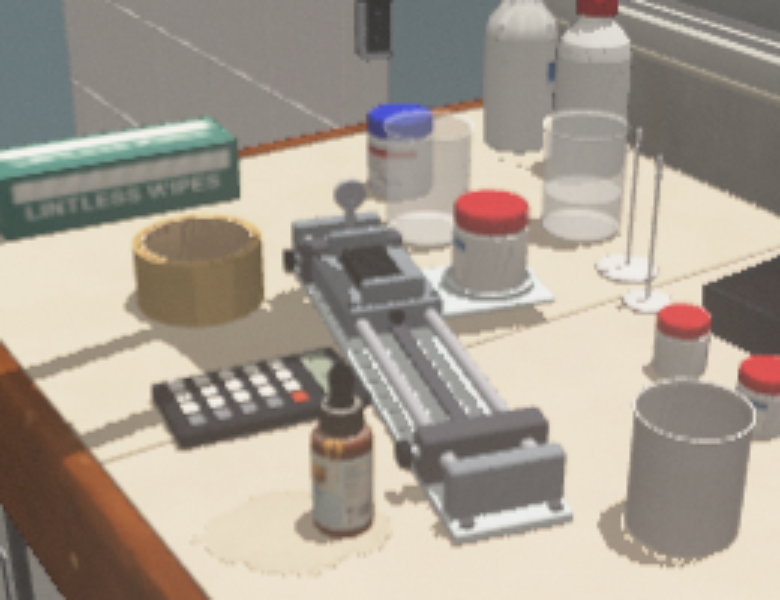

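The wrist view shows the bumper touching the stop (column ~388) with the pad clear. The scene view shows the jar upright in its seat and the bystanders undisturbed.

```bash
python3 -c "
from station import robot
print(robot.hand_in())"
```

```text
the job is handed in; nothing more can be done
None
```

The job is handed in, though `hand_in()` gave no verdict: the carriage is against the marked stop with the pad released, and the last pictures show the jar upright in its seat and the bystanders where they were.

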